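# Lock the battery cap of a kitchen scale with its blade key

### The arm

A 6-joint arm with a two-finger parallel gripper is mounted at the origin on a cart in front of the work surface, level with it; the furniture and walls round the work are solid. World frame = base frame: x ahead of the robot, y to its left, z up, the work surface at z = 0. Lengths are in m, angles in rad, forces in N, time in s.
With the tool pointing down it reaches from about 0.425 to 0.95 m from the base axis. Payload 3.5 kg.
Tool frame: the origin (TCP) lies at the very end of the fingers, on their centre line; the grasp point (between the pads) lies 19 mm behind it; z points along the fingers, y is the line along which they close (so a half turn about z gives the same grasp; the last joint's range is limited). The gripper opens to 85 mm and grips with 20 to 120 N. Pads are 22 mm wide; open, the fingers measure 114 mm over their backs; the gripper's body (76 mm by 85 mm) begins 54 mm behind the grasp point. The pads swing forward as they close: fully open they stand 13 mm farther back than shut.
Start: joints at [1.185, 0.286, 1.577, -0, 1.279, -0.15], TCP at [0.158, 0.656, 0.231] pointing down, gripper open.
Joint ranges: [-2.77, 2.77], [-0.9, 2.22], [0.21, 2.48], [-1.53, 4.67], [0.24, 2.81], [-2.84, 2.84]. Speed limits (rad/s): [2.79, 2.79, 3.14, 3.14, 3.14, 3.14].

### API

Orientations are given as a unit quaternion [x, y, z, w].
In Python, from plant import ctrl, optics, sign_off gives the robot as it stands.
- The arm moves only by the shell command python3 -m creep 'ROWS' [FORCE]. ROWS is JSON, a list of rows, each an object of numbers: "x", "y", "z": the shift along the tool's x, y, z in mm; "rx", "ry", "rz": the turn, a rotation vector about the tool's x, y, z in degrees; "grip": the opening, from 0 (shut) to 1 (fully open). In form: [{"x": .., "y": .., "z": .., "rx": .., "ry": .., "rz": .., "grip": ..}, ...]. A call has exactly 10 rows; each row shifts and turns the commanded pose from where the row before left it, along the tool's axes as they then stand; what a row does not reach is not made up. A row lasts 1/12 s, in which the tool goes at most 41.7 mm and 7.16 degrees, less where a joint would pass 70% of its speed; a pose out of reach is approached as far as the arm can. A call with a gripper value outside its range is refused whole. The fingers move at their own pace and stop on an object; FORCE is the grip in N (left out, the last holds). Time passes only in rows, so rows that do not move let the fingers close, or fill a call up. It gives the time, the measured TCP pose, the force, the opening and the grip force at its end, in the units of the state.
- ctrl.get_state(): the state, without advancing time (a new reading comes with each control period).
- optics.read_camera(name): name is "scene" or "side" or "wrist"; returns a dict with "color" (420x560x3 uint8, blue, green, red), "K" (3x3 intrinsics, pixels), "R" (3x3) and "t" (3): a world point X has camera coordinates R X + t. Camera axes: x right, y down, z forward; pixel columns grow to the right and rows downward; lengths in m; the calibration is good to about 2 mm. A picture is of the moment at which its call begins. There is no depth.
- sign_off(): hands the job in; it is judged then, once.
The state is a dict: "time": time; "qpos": joint angles; "dq": joint speeds; "joint_efforts": joint torques, N m; "eef_pos": TCP position; "tcp_rot": TCP orientation; "contact_force": force on the tool from outside, world axes, zero at the start; "wrist_torque": the same for the moment, N m; "opening": opening from 0.0 (shut) to 1.0 (fully open); "finger_force": force on a finger pad.
Only numpy, scipy, OpenCV 4.12 (cv2) and the standard library are available. Lean on these libraries where they do the work, as an engineer would, in place of code of your own. Each camera call takes 0.05 s, during which the arm holds its last target. There are 200 camera calls.

### The job

The kitchen scale lies upside down with a fresh cell in it, but its round battery cap only rests on its spring: take the orange blade key from the wooden block, seat the blade in the cap's slot, press the cap in, turn it clockwise about a quarter turn to its stop and let it rise into its lock, flush with the case, then put the key back in the block's slot, fully home. Go by feel, since the scale itself gives under the push: a good kilogram is enough, while bearing down with three, or forcing the cap against its stop, would ruin the load cell. Do not shove the scale or touch it with the fingers, and leave the cup, the jug and the lemon where they are.

Things in the scene. Friction and masses are not known exactly. Their poses are not given: they have to be found in the camera images.
- scale: kitchen scale lying upside down, loose: steel platform 144 x 192 mm (x by y) below, grey case above, 0.9 kg. Origin: centre of its lower face, on the worktop; z up. The case's upper face is at z = 26 mm, with rubber feet 3 mm high, 16 mm wide at x = +-52, y = +-75 mm and the battery cap in the middle. When pressed, the case sinks some millimetres (not measured) to a hard overload stop.
- cap_slot (a point): centre of the top face of the battery cap: black, round, 42 mm across, in a silver bezel. Its straight slot is 25 mm long, 4.5 mm wide and 6 mm deep with a flat floor, edges broken by 0.5 mm; x runs along the slot, to the end with an orange mark, y across it, z up. The point moves with the cap. Open, the cap stands 3 mm proud of the case; locked, it is flush.
- battery_cap (a joint): turn of the battery cap in rad, seen from above clockwise from its open end (0, orange mark at the hollow ring mark on the case) to its stop (1.45, at the filled dot). It starts between 0 and 0.2. It turns against light friction (about 0.03 N m), but its two bayonet lugs are barred by ribs from 0.27 on unless the cap is pressed in 5 mm; they run under the ribs up to 1.20, and beyond that they rise into a pocket, which holds the cap 3 mm in, locked.
- cap_press (a joint): how far the cap is pressed into the case, m: 0 standing free on its spring, 0.003 locked in the pocket (flush), 0.005 needed to pass the ribs, 0.006 hard stop. The spring pushes up with about 3 N at 0, 10 N at 5 mm, 11 N at the stop.
- key_grip (a point): centre of the handle of the loose orange key, 45 g. The handle is a flat upright plate 30 mm wide (x), 12 mm thick (y), 50 mm high (z), from 25 mm below this point to 25 mm above it; its lowest 6 mm are a shoulder 34 mm wide. A steel blade 20 mm wide (x) and 3 mm thick (y) sticks out 16 mm below the shoulder, so that its straight lower edge is 41 mm below this point. The key stands blade down in the block's slot, the shoulder resting on the block.
- key_tip (a point): middle of the lower edge of the key's blade, 41 mm below key_grip; same axes as that point.
- block_slot (a point): centre, at the top face, of the key's slot in the oak block, 23 mm long (x), 6 mm wide (y), 20 mm deep, square-edged, with no lead-in. The block is fixed, 56 mm by 100 mm (x by y) and 28 mm high; the slot lies 22 mm off its middle, to its +y end; a spent button cell 24 mm across lies on the other half.
- cup_mid (a point): white espresso cup 62 x 80 x 56 mm, loose: point 28 mm above the middle of its underside.
- jug_mid (a point): white cream jug 67 x 103 x 85 mm, loose: point 42 mm above the middle of its underside.
- lemon_mid (a point): lemon 78 x 55 x 56 mm, loose: its centre.
Things that resemble listed ones, but are neither listed nor needed, are in the scene too. Of the things shaped like the part that bears key_grip, the orange one is meant.

How it is judged:
By the outcome, as a careful person would: the job done as asked, in the order asked, and still so for the second after the job is handed in, with the robot touching nothing.
It also fails if it takes over 72 s, if anything falls off the work surface, if the arm or the gripper's body presses on something with over 40 N, if the wrist force passes 120 N, or if a joint passes its speed limit or range.

## Working session

There is one attempt and no reset: what is moved stays moved. The work goes in short steps, Python scripts to look and compute and a shell command to move; the robot and the scene stay as the last step left them, time stands still between calls to the robot, and variables do not carry over. Pictures are saved under pics/ and viewed, at most 10 in all, crops included, and the job is handed in when it is done.

```bash
ls; mkdir -p pics; cat > h.py <<'E'
import numpy as np, cv2
from plant import ctrl, optics
def snap(n,f):
    c=optics.read_camera(n); cv2.imwrite('pics/'+f+'.png',c['color']); np.savez('pics/'+f,**{k:c[k] for k in('K','R','t','color')}); return c
def pix(c,X): 
    p=c['K']@(c['R']@np.array(X)+np.ravel(c['t'])); return p[:2]/p[2]
def world(c,u,v,z):
    d=c['R'].T@np.linalg.inv(c['K'])@[u,v,1]; o=-c['R'].T@np.ravel(c['t']); return o+d*(z-o[2])/d[2]
def load(f): return dict(np.load('pics/'+f+'.npz'))
E
python3 - <<'E'
from h import *
a=snap('scene','s0');b=snap('side','d0');
print(a['K'],[-c['R'].T@np.ravel(c['t']) for c in(a,b)])
s=ctrl.get_state();print(s)
cv2.imwrite('pics/both0.png',np.vstack([cv2.resize(x['color'],None,fx=.714,fy=.714) for x in(a,b)]))
E
```

```text
pics
[[382.57133891   0.         273.34266211]
 [  0.         382.57133891 205.52345363]
 [  0.           0.           1.        ]] [array([ 0.0607678 , -0.49363612,  0.54652164]), array([-0.03825939, -0.63850827,  0.72856857])]
{'time': 0.1, 'qpos': array([ 1.18501834e+00,  2.87125562e-01,  1.57804530e+00,  1.27475482e-05,
        1.27860954e+00, -1.50000706e-01]), 'dq': array([ 0.0002842 , -0.00161373, -0.00424416,  0.00031582,  0.00051665,
        0.00109493]), 'joint_efforts': array([-5.31358146e-04, -4.07300019e+01, -2.93698025e+01, -1.80324532e-04,
        3.44086729e-03, -9.87133404e-06]), 'eef_pos': array([0.15741891, 0.65576849, 0.23004521]), 'tcp_rot': array([ 1.17617527e-01,  9.93058367e-01, -1.05324409e-03, -2.95429260e-04]), 'contact_force': array([ 0.74718464, -0.49373817,  1.23152101]), 'wrist_torque': array([ 0.02407546, -0.04281583,  0.03613038]), 'finger_force': 0.0, 'opening': 1.0066726578543015}
```

View pics/s0.png

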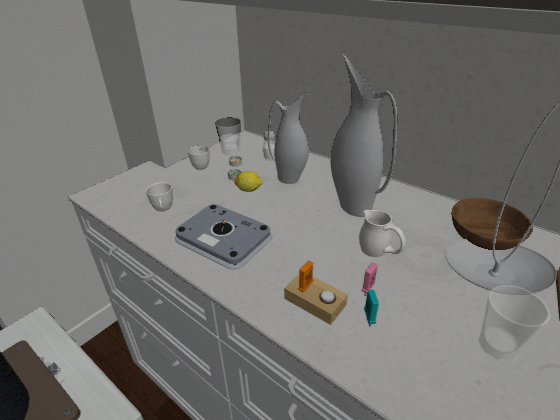

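View pics/d0.png

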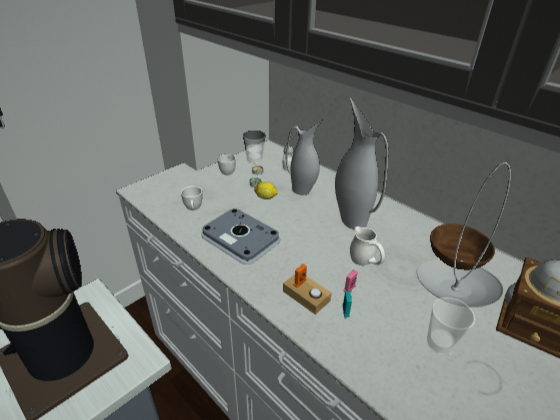

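The orange key stands in the oak block at about (306,276) in the scene view. Similar keys are pink (370,277) and teal (372,307), both lying or standing on the worktop. The orange one in the block fits the description. The scale cap is at (223,229). The enlarged crop will confirm this.

```bash
python3 - <<'E'
from h import *
a=load('s0')
for n,(u,v,z) in dict(cap=(223,229,.029),keytop=(307,264,.078),blockc=(316,297,.028),cup=(160,198,.028),jug=(376,235,.04),lemon=(248,181,.028),pink=(370,277,.03),teal=(372,307,.03)).items(): print(n,world(a,u,v,z).round(3))
I=a['color']
c1=cv2.resize(I[195:270,170:280],None,fx=5.4,fy=5.4,interpolation=cv2.INTER_CUBIC)
c2=cv2.resize(I[250:330,275:390],(c1.shape[1],190*2),interpolation=cv2.INTER_CUBIC)
o=np.vstack([c1,c2]);o=o[:600] if o.shape[0]<=600 else cv2.resize(o,None,fx=600/o.shape[0],fy=600/o.shape[0]);print(o.shape,c1.shape);cv2.imwrite('pics/c0.png',o)
E
```

```text
cap [0.495 0.026 0.029]
keytop [ 0.475 -0.213  0.078]
blockc [ 0.46  -0.245  0.028]
cup [0.487 0.242 0.028]
jug [ 0.668 -0.253  0.04 ]
lemon [0.682 0.123 0.028]
pink [ 0.561 -0.297  0.03 ]
teal [ 0.5   -0.333  0.03 ]
(600, 454, 3) (405, 594, 3)
```

View pics/c0.png

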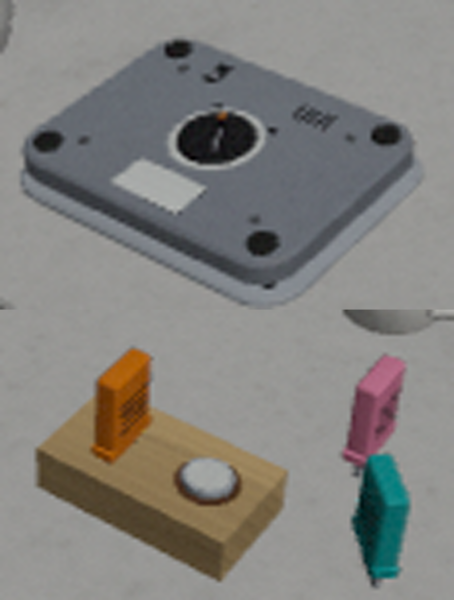

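```bash
cat >> h.py <<'E'
from scipy.spatial.transform import Rotation as Rn
def rel(X,yaw=None):
    "shift in tool axes (mm) from the measured TCP to X, and tool yaw"
    s=ctrl.get_state();R=Rn.from_quat(s['tcp_rot']).as_matrix()
    return (R.T@(np.array(X)-s['eef_pos'])*1000).round(1), np.degrees(np.arctan2(R[1,1],R[0,1])).round(2)
E
python3 - <<'E'
from h import *
a=load('s0')
P=[world(a,u,v,.028) for u,v in((284.4,288.8),(348,295.7),(330.7,314.5))]
print(np.round(P,3)); d=P[0]-P[2];print('block y yaw',np.degrees(np.arctan2(d[1],d[0])),np.linalg.norm(d))
f=lambda x,y:(170+x*110/454, 195+y*75/309)
Q=[world(a,*f(u,v),.029) for u,v in((222,115),(215,155),(218,140))]
print(np.round(Q,4))
Q=[world(a,*f(u,v),.029)for u,v in((178,48),(385,132),(262,242),(46,140))]
print(np.round(Q,4),np.mean(Q,0))
print(rel([.5,.25,.23]),rel([.47,-.21,.2]))
E
```

```text
[[ 0.441 -0.189  0.028]
 [ 0.498 -0.288  0.028]
 [ 0.444 -0.286  0.028]]
block y yaw 91.67232554961406 0.09713236434149858
[[0.5117 0.0405 0.029 ]
 [0.4848 0.0181 0.029 ]
 [0.4948 0.0262 0.029 ]]
[[ 0.5413  0.1074  0.029 ]
 [ 0.555  -0.0397  0.029 ]
 [ 0.451  -0.0499  0.029 ]
 [ 0.4377  0.0994  0.029 ]] [0.49625158 0.02928398 0.029     ]
(array([-427.9, -314.5,    0.6]), np.float64(76.49)) (array([-506.2, -768.7,   31.5]), np.float64(76.49))
```

```bash
python3 -m creep '[{"x":-33,"y":-24},{"x":-33,"y":-24},{"x":-33,"y":-24},{"x":-33,"y":-24},{"x":-33,"y":-24},{"x":-33,"y":-24},{"x":-33,"y":-24},{"x":-33,"y":-24},{"x":-33,"y":-24},{"x":-33,"y":-24}]'
python3 -m creep '[{"x":-33,"y":-24},{"x":-33,"y":-24},{"x":-32,"y":-27},{"x":-8,"y":-40},{"x":-8,"y":-40},{"x":-8,"y":-40},{"x":-8,"y":-40},{"x":-8,"y":-40},{"x":-8,"y":-40},{"x":-8,"y":-40}]'
python3 -m creep '[{"x":-8,"y":-40},{"x":-8,"y":-40},{"x":-8,"y":-40},{"x":-8,"y":-40},{"z":5,"rz":-5},{"z":5,"rz":-5},{"z":5,"rz":-5},{},{},{}]'
python3 - <<'E'
from h import *
w=snap('wrist','w1'); print(rel([.47,-.21,.2]), -w['R'].T@w['t'])
E
```

```text
(array([-506.2, -768.8,   31.5]), np.float64(76.49)) [0.08502801 0.67334056 0.37221077]$[0]: bad value
$[0]: bad value
$[0]: bad value
```

View pics/w1.png

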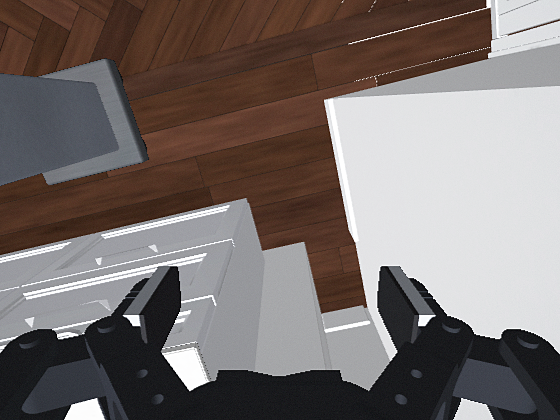

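The moves were refused, so the picture shows only the floor at the start pose. Every row probably needs all seven fields.

```bash
python3 -m creep '[{"x":-33,"y":-24,"z":0,"rx":0,"ry":0,"rz":0,"grip":1},{"x":-33,"y":-24,"z":0,"rx":0,"ry":0,"rz":0,"grip":1},{"x":-33,"y":-24,"z":0,"rx":0,"ry":0,"rz":0,"grip":1},{"x":-33,"y":-24,"z":0,"rx":0,"ry":0,"rz":0,"grip":1},{"x":-33,"y":-24,"z":0,"rx":0,"ry":0,"rz":0,"grip":1},{"x":-33,"y":-24,"z":0,"rx":0,"ry":0,"rz":0,"grip":1},{"x":-33,"y":-24,"z":0,"rx":0,"ry":0,"rz":0,"grip":1},{"x":-33,"y":-24,"z":0,"rx":0,"ry":0,"rz":0,"grip":1},{"x":-33,"y":-24,"z":0,"rx":0,"ry":0,"rz":0,"grip":1},{"x":-33,"y":-24,"z":0,"rx":0,"ry":0,"rz":0,"grip":1}]'
```

```text
time: 0.98
eef_pos: [0.4232, 0.3441, 0.2312]
tcp_rot: [0.118, 0.993, -0.0, -0.0]
contact_force: [0.5, 0.7, 0.0]
opening: 1.003
finger_force: 0.0
```

```bash
python3 -m creep '[{"x":-33,"y":-24,"z":0,"rx":0,"ry":0,"rz":0,"grip":1},{"x":-33,"y":-24,"z":0,"rx":0,"ry":0,"rz":0,"grip":1},{"x":-32,"y":-26,"z":0,"rx":0,"ry":0,"rz":0,"grip":1},{"x":-8,"y":-40,"z":0,"rx":0,"ry":0,"rz":0,"grip":1},{"x":-8,"y":-40,"z":0,"rx":0,"ry":0,"rz":0,"grip":1},{"x":-8,"y":-40,"z":0,"rx":0,"ry":0,"rz":0,"grip":1},{"x":-8,"y":-40,"z":0,"rx":0,"ry":0,"rz":0,"grip":1},{"x":-8,"y":-40,"z":0,"rx":0,"ry":0,"rz":0,"grip":1},{"x":-8,"y":-40,"z":0,"rx":0,"ry":0,"rz":0,"grip":1},{"x":-8,"y":-40,"z":0,"rx":0,"ry":0,"rz":0,"grip":1}]'
python3 -m creep '[{"x":-8,"y":-40,"z":0,"rx":0,"ry":0,"rz":0,"grip":1},{"x":-8,"y":-40,"z":0,"rx":0,"ry":0,"rz":0,"grip":1},{"x":-8,"y":-40,"z":0,"rx":0,"ry":0,"rz":0,"grip":1},{"x":-8,"y":-40,"z":0,"rx":0,"ry":0,"rz":0,"grip":1},{"x":0,"y":0,"z":5,"rx":0,"ry":0,"rz":-5,"grip":1},{"x":0,"y":0,"z":5,"rx":0,"ry":0,"rz":-5,"grip":1},{"x":0,"y":0,"z":5,"rx":0,"ry":0,"rz":-5,"grip":1},{"x":0,"y":0,"z":5,"rx":0,"ry":0,"rz":0,"grip":1},{"x":0,"y":0,"z":0,"rx":0,"ry":0,"rz":0,"grip":1},{"x":0,"y":0,"z":0,"rx":0,"ry":0,"rz":0,"grip":1}]'
python3 - <<'E'
from h import *
w=snap('wrist','w2'); print(rel([.475,-.213,.2]), -w['R'].T@w['t'])
print(pix(w,[.475,-.213,.078]))
E
```

```text
time: 1.82
eef_pos: [0.4888, -0.0361, 0.2312]
tcp_rot: [0.118, 0.993, 0.0, 0.0]
contact_force: [0.4, 0.1, -0.8]
opening: 1.002
finger_force: 0.0
time: 2.65
eef_pos: [0.483, -0.197, 0.2108]
tcp_rot: [-0.012, 1.0, 0.0, -0.0]
contact_force: [-0.3, 0.3, 0.3]
opening: 1.0
finger_force: 0.0
(array([  8.6, -15.7,  11.3]), np.float64(91.43)) [ 0.4085243  -0.19928016  0.3530297 ]
[260.20236099 183.92519107]
```

View pics/w2.png

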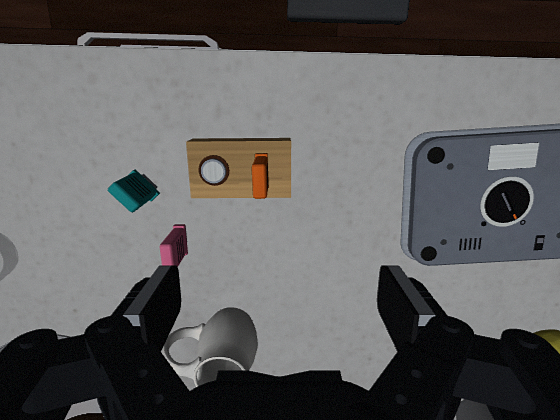

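```bash
python3 - <<'E'
from h import *
w=load('w2');I=w['color']
a=cv2.resize(I[130:206,180:300],None,fx=6.5,fy=6.5,interpolation=cv2.INTER_CUBIC)
b=cv2.resize(I[170:232,475:540],None,fx=5,fy=5,interpolation=cv2.INTER_CUBIC)
hsv=cv2.cvtColor(I,cv2.COLOR_BGR2HSV)
m=cv2.inRange(hsv,(3,200,60),(14,255,255));m[:,300:]=0
print([cv2.boundingRect(m),cv2.minAreaRect(cv2.findNonZero(m))])
for v in range(152,200,3): 
    xs=np.where(m[v,240:285])[0]+240
    if len(xs):print(v,xs.min(),xs.max(),I[v,xs.min():xs.max()+1,2])
w0=cv2.inRange(hsv,(10,60,60),(22,199,255));w0[:,:180]=0;w0[:,300:]=0;w0[:130]=0;w0[206:]=0
print(cv2.minAreaRect(cv2.findNonZero(cv2.morphologyEx(w0,cv2.MORPH_OPEN,np.ones((3,3))))))
cv2.imwrite('pics/c2.png',a)
E
```

```text
[(252, 154, 17, 45), ((259.7559509277344, 175.92221069335938), (44.146175384521484, 15.783723831176758), 88.02507019042969)]
155 255 266 [179 191 190 192 194 191 196 193 196 192 191 183]
158 255 267 [98 65 70 67 67 68 65 61 67 61 53 45 65]
161 254 263 [94 73 71 70 70 69 70 64 68 67]
164 253 264 [ 84  99 104 105 110 106 109 109 112 119 100  67]
167 252 265 [177 178 183 182 183 177 177 178 177 175 179 157 126  83]
170 252 265 [169 178 180 177 177 177 174 175 175 172 175 159 122  90]
173 252 265 [172 177 181 180 177 173 177 173 173 172 177 162 131  98]
176 252 266 [160 176 177 179 178 175 174 170 176 168 172 166 131 102  65]
179 252 266 [148 175 178 181 178 175 173 173 168 173 172 167 138 105  66]
182 253 266 [165 176 177 178 174 175 171 169 169 168 172 139 108  67]
185 253 266 [165 178 176 175 172 170 171 169 171 171 172 145 111  70]
188 253 266 [177 178 174 170 176 172 170 169 168 170 174 147 115  74]
191 253 266 [169 175 175 172 175 170 171 168 167 168 172 150 115  67]
194 253 266 [166 173 175 170 173 170 169 172 166 168 171 153 118  72]
197 254 265 [144 155 157 153 154 154 151 148 143 142 130  90]
((238.0, 169.0), (56.0, 104.0), 90.0)
```

View pics/c2.png

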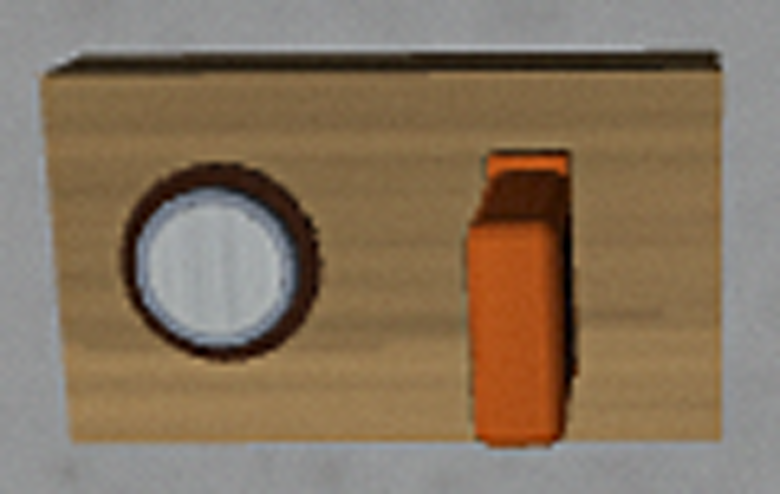

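```bash
python3 - <<'E'
from h import *
w=load('w2');f=lambda x,y:(180+x/6.5-.4,130+y/6.5-.4)
K=np.array([world(w,*f(*p),.078) for p in((470,222),(563,222),(564,443),(477,443))])
B=np.array([world(w,*f(*p),.028) for p in((43,72),(720,72),(720,440),(72,440))])
yaw=lambda d:np.degrees(np.arctan2(d[1],d[0])).round(2)
k=K.mean(0);b=B.mean(0)
print(K.round(4),k,'yaw x',yaw(K[3]-K[0]),yaw(K[2]-K[1]))
print(B.round(4),b,'yaw y',yaw(B[1]-B[0]),yaw(B[2]-B[3]),'yaw x',yaw(B[2]-B[1]),yaw(B[3]-B[0]))
r=rel([k[0],k[1],.05]);print(r)
C=world(w,506,201,.029);print('cap',C, yaw(world(w,516,218,.029)-world(w,501,192,.029)))
E
```

```text
[[ 0.4582 -0.2199  0.078 ]
 [ 0.4579 -0.2082  0.078 ]
 [ 0.4868 -0.2077  0.078 ]
 [ 0.4871 -0.219   0.078 ]] [ 0.47253151 -0.21370815  0.078     ] yaw x 1.85 1.02
[[ 0.4467 -0.2859  0.028 ]
 [ 0.4443 -0.1872  0.028 ]
 [ 0.5    -0.1853  0.028 ]
 [ 0.5024 -0.2846  0.028 ]] [ 0.47336818 -0.23578834  0.028     ] yaw y 91.38 91.38 yaw x 1.97 1.34
(array([ 11.1, -16.4, 161.3]), np.float64(91.43))
cap [0.4984135  0.02966514 0.029     ] 38.32
```

```bash
python3 -m creep '[{"x":4,"y":-6,"z":0,"rx":0,"ry":0,"rz":0,"grip":0.6},{"x":4,"y":-6,"z":10,"rx":0,"ry":0,"rz":0,"grip":0.6},{"x":3,"y":-4.4,"z":20,"rx":0,"ry":0,"rz":0,"grip":0.6},{"x":0,"y":0,"z":20,"rx":0,"ry":0,"rz":0,"grip":0.6},{"x":0,"y":0,"z":20,"rx":0,"ry":0,"rz":0,"grip":0.6},{"x":0,"y":0,"z":20,"rx":0,"ry":0,"rz":0,"grip":0.6},{"x":0,"y":0,"z":20,"rx":0,"ry":0,"rz":0,"grip":0.6},{"x":0,"y":0,"z":10,"rx":0,"ry":0,"rz":0,"grip":0.6},{"x":0,"y":0,"z":0,"rx":0,"ry":0,"rz":0,"grip":0.6},{"x":0,"y":0,"z":0,"rx":0,"ry":0,"rz":0,"grip":0.6}]' 30
python3 - <<'E'
from h import *
print(rel([.4725,-.2137,.042]))
E
```

```text
time: 3.53
eef_pos: [0.4724, -0.2142, 0.0911]
tcp_rot: [-0.013, 1.0, 0.0, -0.0]
contact_force: [-0.2, -0.5, -0.1]
opening: 0.598
finger_force: 0.0
(array([-0.2,  0.5, 49.1]), np.float64(91.46))
```

```bash
python3 -m creep '[{"x":0,"y":0.3,"z":12,"rx":0,"ry":0,"rz":0,"grip":0.6},{"x":0,"y":0,"z":12,"rx":0,"ry":0,"rz":0,"grip":0.6},{"x":0,"y":0,"z":12,"rx":0,"ry":0,"rz":0,"grip":0.6},{"x":0,"y":0,"z":9,"rx":0,"ry":0,"rz":0,"grip":0.6},{"x":0,"y":0,"z":4,"rx":0,"ry":0,"rz":0,"grip":0.6},{"x":0,"y":0,"z":0,"rx":0,"ry":0,"rz":0,"grip":0.5},{"x":0,"y":0,"z":0,"rx":0,"ry":0,"rz":0,"grip":0.35},{"x":0,"y":0,"z":0,"rx":0,"ry":0,"rz":0,"grip":0.2},{"x":0,"y":0,"z":0,"rx":0,"ry":0,"rz":0,"grip":0.1},{"x":0,"y":0,"z":0,"rx":0,"ry":0,"rz":0,"grip":0}]' 30
python3 -m creep '[{"x":0,"y":0,"z":0,"rx":0,"ry":0,"rz":0,"grip":0},{"x":0,"y":0,"z":0,"rx":0,"ry":0,"rz":0,"grip":0},{"x":0,"y":0,"z":0,"rx":0,"ry":0,"rz":0,"grip":0},{"x":0,"y":0,"z":0,"rx":0,"ry":0,"rz":0,"grip":0},{"x":0,"y":0,"z":0,"rx":0,"ry":0,"rz":0,"grip":0},{"x":0,"y":0,"z":0,"rx":0,"ry":0,"rz":0,"grip":0},{"x":0,"y":0,"z":0,"rx":0,"ry":0,"rz":0,"grip":0},{"x":0,"y":0,"z":0,"rx":0,"ry":0,"rz":0,"grip":0},{"x":0,"y":0,"z":0,"rx":0,"ry":0,"rz":0,"grip":0},{"x":0,"y":0,"z":0,"rx":0,"ry":0,"rz":0,"grip":0}]' 80
```

```text
time: 4.37
eef_pos: [0.4731, -0.2141, 0.043]
tcp_rot: [-0.013, 1.0, -0.0, 0.001]
contact_force: [-0.4, -0.5, 1.2]
opening: 0.137
finger_force: 34.4
time: 5.2
eef_pos: [0.4732, -0.2141, 0.0431]
tcp_rot: [-0.013, 1.0, -0.0, 0.001]
contact_force: [-0.1, 0.9, 5.6]
opening: 0.129
finger_force: 78.0
```

```bash
python3 -m creep '[{"x":0,"y":0,"z":-5,"rx":0,"ry":0,"rz":0,"grip":0},{"x":0,"y":0,"z":-10,"rx":0,"ry":0,"rz":0,"grip":0},{"x":0,"y":0,"z":-20,"rx":0,"ry":0,"rz":0,"grip":0},{"x":0,"y":0,"z":-20,"rx":0,"ry":0,"rz":0,"grip":0},{"x":0,"y":0,"z":-5,"rx":0,"ry":0,"rz":0,"grip":0},{"x":-4,"y":28,"z":0,"rx":0,"ry":0,"rz":0,"grip":0},{"x":-4,"y":30,"z":0,"rx":0,"ry":0,"rz":0,"grip":0},{"x":-4,"y":30,"z":0,"rx":0,"ry":0,"rz":0,"grip":0},{"x":-4,"y":30,"z":0,"rx":0,"ry":0,"rz":0,"grip":0},{"x":-4,"y":30,"z":0,"rx":0,"ry":0,"rz":0,"grip":0}]'
python3 -m creep '[{"x":-4,"y":30,"z":0,"rx":0,"ry":0,"rz":0,"grip":0},{"x":-4,"y":30,"z":0,"rx":0,"ry":0,"rz":0,"grip":0},{"x":-3,"y":25,"z":0,"rx":0,"ry":0,"rz":0,"grip":0},{"x":0,"y":10,"z":0,"rx":0,"ry":0,"rz":0,"grip":0},{"x":0,"y":0,"z":0,"rx":0,"ry":0,"rz":-7,"grip":0},{"x":0,"y":0,"z":0,"rx":0,"ry":0,"rz":-7,"grip":0},{"x":0,"y":0,"z":0,"rx":0,"ry":0,"rz":-7,"grip":0},{"x":0,"y":0,"z":0,"rx":0,"ry":0,"rz":-7,"grip":0},{"x":0,"y":0,"z":0,"rx":0,"ry":0,"rz":-7,"grip":0},{"x":0,"y":0,"z":0,"rx":0,"ry":0,"rz":0,"grip":0}]'
python3 -m creep '[{"x":0,"y":0,"z":0,"rx":0,"ry":0,"rz":0,"grip":0},{"x":0,"y":0,"z":0,"rx":0,"ry":0,"rz":0,"grip":0},{"x":0,"y":0,"z":0,"rx":0,"ry":0,"rz":0,"grip":0},{"x":0,"y":0,"z":0,"rx":0,"ry":0,"rz":0,"grip":0},{"x":0,"y":0,"z":0,"rx":0,"ry":0,"rz":0,"grip":0},{"x":0,"y":0,"z":0,"rx":0,"ry":0,"rz":0,"grip":0},{"x":0,"y":0,"z":0,"rx":0,"ry":0,"rz":0,"grip":0},{"x":0,"y":0,"z":0,"rx":0,"ry":0,"rz":0,"grip":0},{"x":0,"y":0,"z":0,"rx":0,"ry":0,"rz":0,"grip":0},{"x":0,"y":0,"z":0,"rx":0,"ry":0,"rz":0,"grip":0}]'
python3 - <<'E'
from h import *
w=snap('wrist','w3'); s=ctrl.get_state(); R=Rn.from_quat(s['tcp_rot']).as_matrix()
print(s['qpos'],rel([.498,.030,.1]),s['wrist_torque'])
for o in((-10,0,31),(10,0,31),(-15,0,-19)): print(pix(w,s['eef_pos']+R@np.array(o)/1000))
p=pix(w,[.498,.030,.029]).astype(int);print(p)
x0,y0=p[0]-100,p[1]-75;print(x0,y0)
cv2.imwrite('pics/c3.png',cv2.resize(w['color'][y0:y0+150,x0:x0+200],None,fx=4,fy=4,interpolation=cv2.INTER_CUBIC))
E
```

```text
time: 6.03
eef_pos: [0.4881, -0.0638, 0.1018]
tcp_rot: [-0.013, 1.0, 0.0, -0.001]
contact_force: [1.1, -0.7, -0.6]
opening: 0.132
finger_force: 78.0
time: 6.87
eef_pos: [0.4968, 0.0296, 0.1018]
tcp_rot: [-0.314, 0.949, 0.0, -0.001]
contact_force: [0.2, -0.2, 0.7]
opening: 0.128
finger_force: 77.9
time: 7.7
eef_pos: [0.4973, 0.03, 0.1023]
tcp_rot: [-0.313, 0.95, -0.0, -0.0]
contact_force: [-0.0, 0.3, -0.3]
opening: 0.129
finger_force: 77.9
[-1.43679489e-01  4.62309997e-02  2.10503972e+00 -8.44681518e-06
  9.90312158e-01 -2.35132550e+00] (array([-0.5, -0.4,  2.3]), np.float64(126.49)) [ 0.03194532  0.02464947 -0.02586339]
[280.29924155 258.83141443]
[280.33955083 225.47088324]
[280.73939507 321.89013897]
[279 218]
179 143
```

View pics/c3.png

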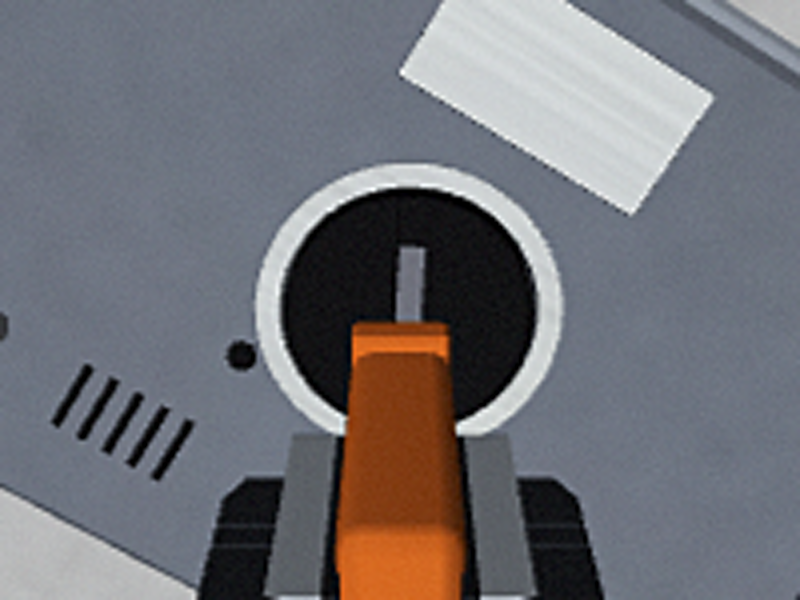

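The crop shows the cap's slot as a grey bar, (397–425, 245) to (409, 322), almost parallel to the key. The key covers its other half, the mark end. The cap disc is centred near (410,304). I'll compare where the calibration puts the shoulder and the cap.

```bash
python3 - <<'E'
from h import *
w=load('w3'); s=ctrl.get_state(); R=Rn.from_quat(s['tcp_rot']).as_matrix()
cr=lambda X:((pix(w,X)-[179,143])*4+1.5).round(1)
for n,o in dict(sh_bl=(17,6,15),sh_br=(17,-6,15),sh_tl=(17,6,9),sh_tr=(17,-6,9),tipl=(10,1.5,31),hand_top=(15,6,-35),hand_topr=(15,-6,-35)).items(): print(n,cr(s['eef_pos']+R@np.array(o)/1000))
f=lambda x,y:((x-1.5)/4+179,(y-1.5)/4+143)
yaw=lambda d:np.degrees(np.arctan2(d[1],d[0])).round(2)
# fit cap disc edge: grey threshold along rays
g=cv2.cvtColor(w['color'],cv2.COLOR_BGR2GRAY)
c0=np.array([.4975,.0305]);
for it in range(3):
  P=[]
  for a in np.radians(np.arange(0,360,5)):
    rs=np.arange(.015,.024,.0001); v=[]
    px=np.array([pix(w,[c0[0]+r*np.cos(a),c0[1]+r*np.sin(a),.0275]) for r in rs]).astype(np.float32)
    v=cv2.remap(g,px[:,:1],px[:,1:],cv2.INTER_LINEAR).ravel().astype(float)
    k=np.argmax(v>110)
    if v[0]<50 and v.max()>150 and px[0,1]<143+300/4+10: P.append(c0+rs[k]*np.array([np.cos(a),np.sin(a)]))
  P=np.array(P);A=np.c_[2*P,np.ones(len(P))];x=np.linalg.lstsq(A,(P**2).sum(1),rcond=None)[0];c0=x[:2]
  print(len(P),c0,np.sqrt(x[2]+c0@c0))
d=world(w,*f(412,247),.026)-world(w,*f(409.5,320),.026)
print('slot yaw',yaw(d),world(w,*f(412,247),.026),world(w,*f(409.5,320),.026))
print('key x yaw',yaw(R[:,0]),rel([c0[0],c0[1],.1]), 'tilt',R[:,2])
E
```

```text
sh_bl [456.1 323.8]
sh_br [358.8 323.8]
sh_tl [458.  341.3]
sh_tr [357.3 341.3]
tipl [417.9 331.4]
hand_top [477.6 540.6]
hand_topr [342.2 540.6]
49 [0.4993169  0.03208861] 0.02190499897549018
44 [0.4993214  0.03205778] 0.021894971660596393
44 [0.49932763 0.0320776 ] 0.02191071137418829
slot yaw -145.26 [0.49014431 0.02599065 0.026     ] [0.50090116 0.03345084 0.026     ]
key x yaw -143.51 (array([-2.8,  0.5,  2.3]), np.float64(126.49)) tilt [ 8.66582592e-06 -8.39048207e-06 -1.00000000e+00]
```

```bash
python3 -m creep '[{"x":-1.4,"y":0.7,"z":5,"rx":0,"ry":0,"rz":0,"grip":0},{"x":-1.4,"y":0.7,"z":10,"rx":0,"ry":0,"rz":0,"grip":0},{"x":0,"y":0,"z":10,"rx":0,"ry":0,"rz":1.5,"grip":0},{"x":0,"y":0,"z":8,"rx":0,"ry":0,"rz":0,"grip":0},{"x":0,"y":0,"z":3,"rx":0,"ry":0,"rz":0,"grip":0},{"x":0,"y":0,"z":0,"rx":0,"ry":0,"rz":0,"grip":0},{"x":0,"y":0,"z":0,"rx":0,"ry":0,"rz":0,"grip":0},{"x":0,"y":0,"z":0,"rx":0,"ry":0,"rz":0,"grip":0},{"x":0,"y":0,"z":0,"rx":0,"ry":0,"rz":0,"grip":0},{"x":0,"y":0,"z":0,"rx":0,"ry":0,"rz":0,"grip":0}]'
python3 - <<'E'
from h import *
w=snap('wrist','w4'); s=ctrl.get_state(); R=Rn.from_quat(s['tcp_rot']).as_matrix()
print(s['eef_pos'],rel(s['eef_pos']))
for n,o in dict(sh_bl=(17,6,15),sh_br=(17,-6,15),tip=(10,0,31),slot0=(0,0,36),slot1=(12.5,0,36)).items(): print(n,((pix(w,s['eef_pos']+R@np.array(o)/1000)-[220,145])*6+2.5).round(1))
cv2.imwrite('pics/c4.png',cv2.resize(w['color'][145:245,220:350],None,fx=6,fy=6,interpolation=cv2.INTER_CUBIC))
E
```

```text
time: 8.58
eef_pos: [0.4992, 0.0327, 0.0669]
tcp_rot: [-0.301, 0.954, -0.0, 0.001]
contact_force: [0.5, -0.7, 0.1]
opening: 0.128
finger_force: 77.9
[0.4991232  0.03271942 0.06683689] (array([0., 0., 0.]), np.float64(124.99))
sh_bl [438.7 473.1]
sh_br [292.8 473.1]
tip [364.9 484.5]
slot0 [364.5 565.1]
slot1 [364.7 440.3]
```

View pics/c4.png

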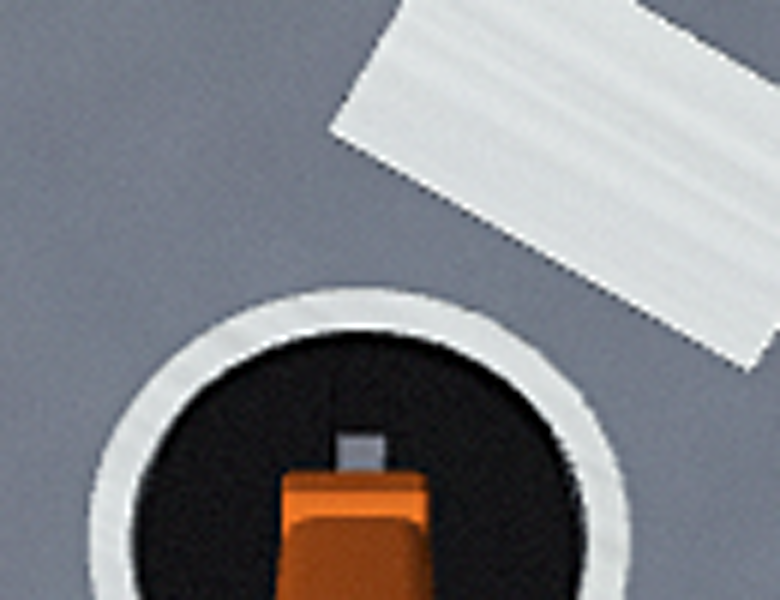

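The slot bar spans x 336–386 and the key shoulder 283–432. With the bias taken out, the blade is 0.4 mm off in y. I'll correct that and lower it by feel.

```bash
python3 -m creep '[{"x":0.3,"y":0.4,"z":2,"rx":0,"ry":0,"rz":0,"grip":0},{"x":0,"y":0,"z":2,"rx":0,"ry":0,"rz":0,"grip":0},{"x":0,"y":0,"z":1,"rx":0,"ry":0,"rz":0,"grip":0},{"x":0,"y":0,"z":1,"rx":0,"ry":0,"rz":0,"grip":0},{"x":0,"y":0,"z":1,"rx":0,"ry":0,"rz":0,"grip":0},{"x":0,"y":0,"z":1,"rx":0,"ry":0,"rz":0,"grip":0},{"x":0,"y":0,"z":1,"rx":0,"ry":0,"rz":0,"grip":0},{"x":0,"y":0,"z":0,"rx":0,"ry":0,"rz":0,"grip":0},{"x":0,"y":0,"z":0,"rx":0,"ry":0,"rz":0,"grip":0},{"x":0,"y":0,"z":0,"rx":0,"ry":0,"rz":0,"grip":0}]'
```

```text
time: 9.47
eef_pos: [0.4983, 0.0329, 0.0574]
tcp_rot: [-0.301, 0.954, -0.0, 0.0]
contact_force: [-0.1, 0.3, -0.9]
opening: 0.124
finger_force: 77.9
```

```bash
python3 -m creep '[{"x":0,"y":0,"z":1,"rx":0,"ry":0,"rz":0,"grip":0},{"x":0,"y":0,"z":1,"rx":0,"ry":0,"rz":0,"grip":0},{"x":0,"y":0,"z":1,"rx":0,"ry":0,"rz":0,"grip":0},{"x":0,"y":0,"z":0.7,"rx":0,"ry":0,"rz":0,"grip":0},{"x":0,"y":0,"z":0.7,"rx":0,"ry":0,"rz":0,"grip":0},{"x":0,"y":0,"z":0.6,"rx":0,"ry":0,"rz":0,"grip":0},{"x":0,"y":0,"z":0,"rx":0,"ry":0,"rz":0,"grip":0},{"x":0,"y":0,"z":0,"rx":0,"ry":0,"rz":0,"grip":0},{"x":0,"y":0,"z":0,"rx":0,"ry":0,"rz":0,"grip":0},{"x":0,"y":0,"z":0,"rx":0,"ry":0,"rz":0,"grip":0}]'
```

```text
time: 10.3
eef_pos: [0.4983, 0.0329, 0.0525]
tcp_rot: [-0.301, 0.954, -0.0, 0.0]
contact_force: [-1.0, 0.2, 2.8]
opening: 0.13
finger_force: 78.4
```

```bash
python3 -m creep '[{"x":0,"y":0,"z":0.6,"rx":0,"ry":0,"rz":0,"grip":0},{"x":0,"y":0,"z":0.6,"rx":0,"ry":0,"rz":0,"grip":0},{"x":0,"y":0,"z":0.6,"rx":0,"ry":0,"rz":0,"grip":0},{"x":0,"y":0,"z":0.6,"rx":0,"ry":0,"rz":0,"grip":0},{"x":0,"y":0,"z":0.6,"rx":0,"ry":0,"rz":0,"grip":0},{"x":0,"y":0,"z":0,"rx":0,"ry":0,"rz":0,"grip":0},{"x":0,"y":0,"z":0,"rx":0,"ry":0,"rz":0,"grip":0},{"x":0,"y":0,"z":0,"rx":0,"ry":0,"rz":0,"grip":0},{"x":0,"y":0,"z":0,"rx":0,"ry":0,"rz":0,"grip":0},{"x":0,"y":0,"z":0,"rx":0,"ry":0,"rz":0,"grip":0}]'
python3 - <<'E'
from h import *
F=[]
for i in range(2): snap('side','t');s=ctrl.get_state();F.append(np.r_[s['contact_force'],s['wrist_torque'],s['eef_pos'][2]])
print(np.round(F,3))
E
```

```text
time: 11.13
eef_pos: [0.4984, 0.0329, 0.0496]
tcp_rot: [-0.301, 0.954, -0.0, -0.0]
contact_force: [-1.8, 0.8, 4.9]
opening: 0.126
finger_force: 78.8
[[-2.025  1.387  4.609  0.093  0.354 -0.041  0.05 ]
 [-3.069 -0.472  5.575  0.078  0.434  0.011  0.05 ]]
```

```bash
python3 -m creep '[{"x":0.2,"y":0.2,"z":0.6,"rx":0,"ry":0,"rz":0,"grip":0},{"x":0,"y":0,"z":0.6,"rx":0,"ry":0,"rz":0,"grip":0},{"x":0,"y":0,"z":0.6,"rx":0,"ry":0,"rz":0,"grip":0},{"x":0,"y":0,"z":0.6,"rx":0,"ry":0,"rz":0,"grip":0},{"x":0,"y":0,"z":0.6,"rx":0,"ry":0,"rz":0,"grip":0},{"x":0,"y":0,"z":0,"rx":0,"ry":0,"rz":0,"grip":0},{"x":0,"y":0,"z":0,"rx":0,"ry":0,"rz":0,"grip":0},{"x":0,"y":0,"z":0,"rx":0,"ry":0,"rz":0,"grip":0},{"x":0,"y":0,"z":0,"rx":0,"ry":0,"rz":0,"grip":0},{"x":0,"y":0,"z":0,"rx":0,"ry":0,"rz":0,"grip":0}]'
python3 - <<'E'
from h import *
F=[]
for i in range(2): snap('side','t');s=ctrl.get_state();F.append(np.r_[s['contact_force'],s['wrist_torque'],s['eef_pos']])
print(np.round(F,4))
E
```

```text
time: 12.07
eef_pos: [0.4984, 0.0329, 0.047]
tcp_rot: [-0.301, 0.954, -0.0, 0.0]
contact_force: [-1.6, 0.3, 7.3]
opening: 0.125
finger_force: 79.1
[[-3.1294  0.0904  8.3108  0.103   0.5645  0.0336  0.4984  0.0329  0.047 ]
 [-2.868  -0.1766  6.9733  0.0541  0.5255  0.0123  0.4984  0.0329  0.047 ]]
```

```bash
python3 -m creep '[{"x":0.2,"y":0.2,"z":0.7,"rx":0,"ry":0,"rz":0,"grip":0},{"x":0,"y":0,"z":0.7,"rx":0,"ry":0,"rz":0,"grip":0},{"x":0,"y":0,"z":0.7,"rx":0,"ry":0,"rz":0,"grip":0},{"x":0,"y":0,"z":0.7,"rx":0,"ry":0,"rz":0,"grip":0},{"x":0,"y":0,"z":0.7,"rx":0,"ry":0,"rz":0,"grip":0},{"x":0,"y":0,"z":0,"rx":0,"ry":0,"rz":0,"grip":0},{"x":0,"y":0,"z":0,"rx":0,"ry":0,"rz":0,"grip":0},{"x":0,"y":0,"z":0,"rx":0,"ry":0,"rz":0,"grip":0},{"x":0,"y":0,"z":0,"rx":0,"ry":0,"rz":0,"grip":0},{"x":0,"y":0,"z":0,"rx":0,"ry":0,"rz":0,"grip":0}]'
python3 - <<'E'
from h import *
F=[]
for i in range(4): snap('side','t');s=ctrl.get_state();F.append(np.r_[s['contact_force'],s['wrist_torque'],s['eef_pos']])
print(np.round(F,4),np.mean(F,0).round(3))
E
```

```text
time: 13.0
eef_pos: [0.4984, 0.0329, 0.044]
tcp_rot: [-0.301, 0.954, -0.0, 0.0]
contact_force: [-3.9, 1.1, 9.9]
opening: 0.132
finger_force: 79.5
[[-3.54570e+00  3.83700e-01  1.00618e+01  7.87000e-02  6.73000e-01
   7.20000e-03  4.98400e-01  3.29000e-02  4.40000e-02]
 [-3.65090e+00 -2.00500e-01  9.51040e+00  3.53000e-02  6.50000e-01
  -2.88000e-02  4.98400e-01  3.29000e-02  4.40000e-02]
 [-3.81620e+00  3.29800e-01  1.08901e+01  7.05000e-02  6.46300e-01
  -2.41000e-02  4.98400e-01  3.29000e-02  4.40000e-02]
 [-3.93040e+00  5.24000e-01  1.05983e+01  2.17000e-02  6.87600e-01
  -6.00000e-04  4.98400e-01  3.29000e-02  4.40000e-02]] [-3.736  0.259 10.265  0.052  0.664 -0.012  0.498  0.033  0.044]
```

```bash
python3 -m creep '[{"x":0.25,"y":0.2,"z":0.4,"rx":0,"ry":0,"rz":0,"grip":0},{"x":0.25,"y":0.2,"z":0.4,"rx":0,"ry":0,"rz":0,"grip":0},{"x":0,"y":0,"z":0,"rx":0,"ry":0,"rz":0,"grip":0},{"x":0,"y":0,"z":0,"rx":0,"ry":0,"rz":0,"grip":0},{"x":0,"y":0,"z":0,"rx":0,"ry":0,"rz":0,"grip":0},{"x":0,"y":0,"z":0,"rx":0,"ry":0,"rz":0,"grip":0},{"x":0,"y":0,"z":0,"rx":0,"ry":0,"rz":0,"grip":0},{"x":0,"y":0,"z":0,"rx":0,"ry":0,"rz":0,"grip":0},{"x":0,"y":0,"z":0,"rx":0,"ry":0,"rz":0,"grip":0},{"x":0,"y":0,"z":0,"rx":0,"ry":0,"rz":0,"grip":0}]'
python3 - <<'E'
from h import *
F=[]
for i in range(4): snap('side','t');s=ctrl.get_state();F.append(np.r_[s['contact_force'],s['wrist_torque'],s['eef_pos']])
print(np.mean(F,0).round(4))
E
```

```text
time: 14.03
eef_pos: [0.4984, 0.0329, 0.0439]
tcp_rot: [-0.301, 0.954, -0.0, 0.001]
contact_force: [-2.9, 1.1, 11.7]
opening: 0.124
finger_force: 79.9
[-3.3531  0.6492 12.4128  0.0967  0.7109 -0.0166  0.4984  0.0329  0.0439]
```

```bash
python3 -m creep '[{"x":0,"y":0,"z":0,"rx":0,"ry":0,"rz":2,"grip":0},{"x":0,"y":0,"z":0,"rx":0,"ry":0,"rz":3,"grip":0},{"x":0,"y":0,"z":0,"rx":0,"ry":0,"rz":3,"grip":0},{"x":0,"y":0,"z":0,"rx":0,"ry":0,"rz":3,"grip":0},{"x":0,"y":0,"z":0,"rx":0,"ry":0,"rz":3,"grip":0},{"x":0,"y":0,"z":0,"rx":0,"ry":0,"rz":3,"grip":0},{"x":0,"y":0,"z":0,"rx":0,"ry":0,"rz":3,"grip":0},{"x":0,"y":0,"z":0,"rx":0,"ry":0,"rz":2,"grip":0},{"x":0,"y":0,"z":0,"rx":0,"ry":0,"rz":0,"grip":0},{"x":0,"y":0,"z":0,"rx":0,"ry":0,"rz":0,"grip":0}]'
cat > f.py <<'E'
from h import *
F=[]
for i in range(3): snap('side','t');s=ctrl.get_state();F.append(np.r_[s['contact_force'],s['wrist_torque'],s['eef_pos']])
print(np.mean(F,0).round(4),rel(s['eef_pos'])[1])
E
python3 f.py
```

```text
time: 15.07
eef_pos: [0.4991, 0.0327, 0.044]
tcp_rot: [-0.113, 0.994, -0.001, 0.002]
contact_force: [-1.7, -0.1, 9.7]
opening: 0.13
finger_force: 79.7
[-1.5469  0.2249 10.6124 -0.0224  0.3543  0.0164  0.4991  0.0327  0.044 ] 103.0
```

```bash
python3 -m creep '[{"x":0,"y":0,"z":0.3,"rx":0,"ry":0,"rz":2,"grip":0},{"x":0,"y":0,"z":0,"rx":0,"ry":0,"rz":3,"grip":0},{"x":0,"y":0,"z":0,"rx":0,"ry":0,"rz":3,"grip":0},{"x":0,"y":0,"z":0,"rx":0,"ry":0,"rz":4,"grip":0},{"x":0,"y":0,"z":0,"rx":0,"ry":0,"rz":4,"grip":0},{"x":0,"y":0,"z":0,"rx":0,"ry":0,"rz":4,"grip":0},{"x":0,"y":0,"z":0,"rx":0,"ry":0,"rz":3,"grip":0},{"x":0,"y":0,"z":0,"rx":0,"ry":0,"rz":2,"grip":0},{"x":0,"y":0,"z":0,"rx":0,"ry":0,"rz":0,"grip":0},{"x":0,"y":0,"z":0,"rx":0,"ry":0,"rz":0,"grip":0}]'
python3 f.py
```

```text
time: 16.05
eef_pos: [0.499, 0.0327, 0.0439]
tcp_rot: [0.104, 0.995, -0.0, 0.002]
contact_force: [-2.5, 0.2, 12.4]
opening: 0.129
finger_force: 79.9
[-2.41950e+00  9.26000e-02  1.21128e+01 -3.59000e-02  6.03900e-01
  1.06000e-02  4.99000e-01  3.27000e-02  4.39000e-02] 78.01
```

```bash
python3 -m creep '[{"x":0,"y":0,"z":0,"rx":0,"ry":0,"rz":2,"grip":0},{"x":0,"y":0,"z":0,"rx":0,"ry":0,"rz":3,"grip":0},{"x":0,"y":0,"z":0,"rx":0,"ry":0,"rz":3,"grip":0},{"x":0,"y":0,"z":0,"rx":0,"ry":0,"rz":3,"grip":0},{"x":0,"y":0,"z":0,"rx":0,"ry":0,"rz":3,"grip":0},{"x":0,"y":0,"z":0,"rx":0,"ry":0,"rz":3,"grip":0},{"x":0,"y":0,"z":0,"rx":0,"ry":0,"rz":2,"grip":0},{"x":0,"y":0,"z":0,"rx":0,"ry":0,"rz":0,"grip":0},{"x":0,"y":0,"z":0,"rx":0,"ry":0,"rz":0,"grip":0},{"x":0,"y":0,"z":0,"rx":0,"ry":0,"rz":0,"grip":0}]'
python3 f.py
```

```text
time: 17.03
eef_pos: [0.4989, 0.0326, 0.0439]
tcp_rot: [0.267, 0.964, -0.0, 0.002]
contact_force: [-2.6, -0.5, 12.5]
opening: 0.125
finger_force: 80.0
[-3.0543  0.0717 13.2433 -0.0708  0.5953  0.0436  0.4989  0.0326  0.0439] 59.01
```

```bash
python3 -m creep '[{"x":0,"y":0,"z":0,"rx":0,"ry":0,"rz":1,"grip":0},{"x":0,"y":0,"z":0,"rx":0,"ry":0,"rz":1,"grip":0},{"x":0,"y":0,"z":0,"rx":0,"ry":0,"rz":1,"grip":0},{"x":0,"y":0,"z":0,"rx":0,"ry":0,"rz":1,"grip":0},{"x":0,"y":0,"z":0,"rx":0,"ry":0,"rz":1,"grip":0},{"x":0,"y":0,"z":0,"rx":0,"ry":0,"rz":0,"grip":0},{"x":0,"y":0,"z":0,"rx":0,"ry":0,"rz":0,"grip":0},{"x":0,"y":0,"z":0,"rx":0,"ry":0,"rz":0,"grip":0},{"x":0,"y":0,"z":0,"rx":0,"ry":0,"rz":0,"grip":0},{"x":0,"y":0,"z":0,"rx":0,"ry":0,"rz":0,"grip":0}]'
python3 f.py
python3 -m creep '[{"x":0,"y":0,"z":0,"rx":0,"ry":0,"rz":1,"grip":0},{"x":0,"y":0,"z":0,"rx":0,"ry":0,"rz":1,"grip":0},{"x":0,"y":0,"z":0,"rx":0,"ry":0,"rz":1,"grip":0},{"x":0,"y":0,"z":0,"rx":0,"ry":0,"rz":0,"grip":0},{"x":0,"y":0,"z":0,"rx":0,"ry":0,"rz":0,"grip":0},{"x":0,"y":0,"z":0,"rx":0,"ry":0,"rz":0,"grip":0},{"x":0,"y":0,"z":0,"rx":0,"ry":0,"rz":0,"grip":0},{"x":0,"y":0,"z":0,"rx":0,"ry":0,"rz":0,"grip":0},{"x":0,"y":0,"z":0,"rx":0,"ry":0,"rz":0,"grip":0},{"x":0,"y":0,"z":0,"rx":0,"ry":0,"rz":0,"grip":0}]'
python3 f.py
```

```text
time: 18.02
eef_pos: [0.4989, 0.0326, 0.0439]
tcp_rot: [0.309, 0.951, 0.0, 0.002]
contact_force: [-2.8, -0.3, 12.9]
opening: 0.132
finger_force: 80.0
[-3.35760e+00  2.67100e-01  1.25633e+01 -3.85000e-02  6.07400e-01
  1.00000e-04  4.98900e-01  3.26000e-02  4.39000e-02] 54.01
time: 19.0
eef_pos: [0.4989, 0.0327, 0.0439]
tcp_rot: [0.334, 0.943, 0.0, 0.002]
contact_force: [-2.9, -0.1, 12.2]
opening: 0.129
finger_force: 80.0
[-3.07340e+00  1.90600e-01  1.29576e+01 -1.22000e-02  6.09200e-01
  1.26000e-02  4.98900e-01  3.26000e-02  4.39000e-02] 51.01
```

```bash
python3 -m creep '[{"x":0,"y":0,"z":0,"rx":0,"ry":0,"rz":1,"grip":0},{"x":0,"y":0,"z":0,"rx":0,"ry":0,"rz":1,"grip":0},{"x":0,"y":0,"z":0,"rx":0,"ry":0,"rz":1,"grip":0},{"x":0,"y":0,"z":0,"rx":0,"ry":0,"rz":0,"grip":0},{"x":0,"y":0,"z":0,"rx":0,"ry":0,"rz":0,"grip":0},{"x":0,"y":0,"z":0,"rx":0,"ry":0,"rz":0,"grip":0},{"x":0,"y":0,"z":0,"rx":0,"ry":0,"rz":0,"grip":0},{"x":0,"y":0,"z":0,"rx":0,"ry":0,"rz":0,"grip":0},{"x":0,"y":0,"z":0,"rx":0,"ry":0,"rz":0,"grip":0},{"x":0,"y":0,"z":0,"rx":0,"ry":0,"rz":0,"grip":0}]'
python3 f.py
```

```text
time: 19.98
eef_pos: [0.4989, 0.0327, 0.0439]
tcp_rot: [0.358, 0.934, 0.0, 0.002]
contact_force: [-2.9, -0.6, 12.5]
opening: 0.133
finger_force: 80.0
[-3.2231 -0.1447 12.4134 -0.0279  0.622   0.0337  0.4989  0.0327  0.0439] 48.01
```

```bash
python3 -m creep '[{"x":0,"y":0,"z":0,"rx":0,"ry":0,"rz":1,"grip":0},{"x":0,"y":0,"z":0,"rx":0,"ry":0,"rz":1,"grip":0},{"x":0,"y":0,"z":0,"rx":0,"ry":0,"rz":0,"grip":0},{"x":0,"y":0,"z":0,"rx":0,"ry":0,"rz":0,"grip":0},{"x":0,"y":0,"z":0,"rx":0,"ry":0,"rz":0,"grip":0},{"x":0,"y":0,"z":0,"rx":0,"ry":0,"rz":0,"grip":0},{"x":0,"y":0,"z":0,"rx":0,"ry":0,"rz":0,"grip":0},{"x":0,"y":0,"z":0,"rx":0,"ry":0,"rz":0,"grip":0},{"x":0,"y":0,"z":0,"rx":0,"ry":0,"rz":0,"grip":0},{"x":0,"y":0,"z":0,"rx":0,"ry":0,"rz":0,"grip":0}]'
python3 f.py
python3 -m creep '[{"x":0,"y":0,"z":0,"rx":0,"ry":0,"rz":1,"grip":0},{"x":0,"y":0,"z":0,"rx":0,"ry":0,"rz":1,"grip":0},{"x":0,"y":0,"z":0,"rx":0,"ry":0,"rz":0,"grip":0},{"x":0,"y":0,"z":0,"rx":0,"ry":0,"rz":0,"grip":0},{"x":0,"y":0,"z":0,"rx":0,"ry":0,"rz":0,"grip":0},{"x":0,"y":0,"z":0,"rx":0,"ry":0,"rz":0,"grip":0},{"x":0,"y":0,"z":0,"rx":0,"ry":0,"rz":0,"grip":0},{"x":0,"y":0,"z":0,"rx":0,"ry":0,"rz":0,"grip":0},{"x":0,"y":0,"z":0,"rx":0,"ry":0,"rz":0,"grip":0},{"x":0,"y":0,"z":0,"rx":0,"ry":0,"rz":0,"grip":0}]'
python3 f.py
```

```text
time: 20.97
eef_pos: [0.4991, 0.0327, 0.0439]
tcp_rot: [0.374, 0.927, 0.0, 0.002]
contact_force: [-1.8, -0.1, 11.3]
opening: 0.129
finger_force: 79.9
[-2.1781 -0.1069 11.7923 -0.029   0.4906  0.0922  0.4991  0.0327  0.0439] 46.03
time: 21.95
eef_pos: [0.499, 0.0327, 0.0439]
tcp_rot: [0.39, 0.921, 0.0, 0.002]
contact_force: [-3.1, 0.9, 11.7]
opening: 0.134
finger_force: 79.9
[-3.01470e+00  1.10400e-01  1.22278e+01  1.16000e-02  5.21600e-01
  1.84400e-01  4.99000e-01  3.27000e-02  4.39000e-02] 44.07
```

Torque has gone from 0.03 to 0.18 N m, so the cap is at its stop. I'll relieve the turn and let the cap rise.

```bash
python3 -m creep '[{"x":0,"y":0,"z":0,"rx":0,"ry":0,"rz":-1,"grip":0},{"x":0,"y":0,"z":0,"rx":0,"ry":0,"rz":-1,"grip":0},{"x":0,"y":0,"z":-1,"rx":0,"ry":0,"rz":0,"grip":0},{"x":0,"y":0,"z":-1,"rx":0,"ry":0,"rz":0,"grip":0},{"x":0,"y":0,"z":-1,"rx":0,"ry":0,"rz":0,"grip":0},{"x":0,"y":0,"z":-1,"rx":0,"ry":0,"rz":0,"grip":0},{"x":0,"y":0,"z":-1,"rx":0,"ry":0,"rz":0,"grip":0},{"x":0,"y":0,"z":0,"rx":0,"ry":0,"rz":0,"grip":0},{"x":0,"y":0,"z":0,"rx":0,"ry":0,"rz":0,"grip":0},{"x":0,"y":0,"z":0,"rx":0,"ry":0,"rz":0,"grip":0}]'
python3 f.py
python3 -m creep '[{"x":0,"y":0,"z":-1,"rx":0,"ry":0,"rz":0,"grip":0},{"x":0,"y":0,"z":-1,"rx":0,"ry":0,"rz":0,"grip":0},{"x":0,"y":0,"z":-1,"rx":0,"ry":0,"rz":0,"grip":0},{"x":0,"y":0,"z":-1,"rx":0,"ry":0,"rz":0,"grip":0},{"x":0,"y":0,"z":0,"rx":0,"ry":0,"rz":0,"grip":0},{"x":0,"y":0,"z":0,"rx":0,"ry":0,"rz":0,"grip":0},{"x":0,"y":0,"z":0,"rx":0,"ry":0,"rz":0,"grip":0},{"x":0,"y":0,"z":0,"rx":0,"ry":0,"rz":0,"grip":0},{"x":0,"y":0,"z":0,"rx":0,"ry":0,"rz":0,"grip":0},{"x":0,"y":0,"z":0,"rx":0,"ry":0,"rz":0,"grip":0}]'
python3 f.py
```

```text
time: 22.93
eef_pos: [0.499, 0.0327, 0.048]
tcp_rot: [0.375, 0.927, 0.0, 0.002]
contact_force: [-0.4, -0.1, 7.0]
opening: 0.127
finger_force: 79.0
[-0.8551 -0.5834  6.5985 -0.0215  0.0597  0.07    0.499   0.0327  0.048 ] 46.0
time: 23.92
eef_pos: [0.4978, 0.0332, 0.0509]
tcp_rot: [0.375, 0.927, 0.001, 0.001]
contact_force: [4.6, 0.9, 0.6]
opening: 0.131
finger_force: 78.0
[ 4.7971  1.153  -0.2755  0.2285 -1.0068  0.0297  0.4978  0.0332  0.0509] 45.97
```

```bash
python3 -m creep '[{"x":0.6,"y":0.7,"z":0,"rx":0,"ry":0,"rz":0,"grip":0},{"x":0,"y":0,"z":0,"rx":0,"ry":0,"rz":0,"grip":0},{"x":0,"y":0,"z":-1,"rx":0,"ry":0,"rz":0,"grip":0},{"x":0,"y":0,"z":-1,"rx":0,"ry":0,"rz":0,"grip":0},{"x":0,"y":0,"z":-1,"rx":0,"ry":0,"rz":0,"grip":0},{"x":0,"y":0,"z":-1,"rx":0,"ry":0,"rz":0,"grip":0},{"x":0,"y":0,"z":0,"rx":0,"ry":0,"rz":0,"grip":0},{"x":0,"y":0,"z":0,"rx":0,"ry":0,"rz":0,"grip":0},{"x":0,"y":0,"z":0,"rx":0,"ry":0,"rz":0,"grip":0},{"x":0,"y":0,"z":0,"rx":0,"ry":0,"rz":0,"grip":0}]'
python3 f.py
```

```text
time: 24.9
eef_pos: [0.496, 0.0341, 0.0542]
tcp_rot: [0.375, 0.927, -0.0, -0.001]
contact_force: [-0.8, -0.5, -1.6]
opening: 0.129
finger_force: 78.0
[-1.1964 -1.1362 -1.26   -0.1691  0.2457  0.0053  0.4961  0.034   0.0543] 46.0
```

```bash
python3 -m creep '[{"x":0,"y":0,"z":-2,"rx":0,"ry":0,"rz":0,"grip":0},{"x":0,"y":0,"z":-2,"rx":0,"ry":0,"rz":0,"grip":0},{"x":0,"y":0,"z":-5,"rx":0,"ry":0,"rz":0,"grip":0},{"x":0,"y":0,"z":-10,"rx":0,"ry":0,"rz":0,"grip":0},{"x":0,"y":0,"z":-10,"rx":0,"ry":0,"rz":0,"grip":0},{"x":0,"y":0,"z":-10,"rx":0,"ry":0,"rz":0,"grip":0},{"x":0,"y":0,"z":-8,"rx":0,"ry":0,"rz":0,"grip":0},{"x":0,"y":0,"z":0,"rx":0,"ry":0,"rz":0,"grip":0},{"x":0,"y":0,"z":0,"rx":0,"ry":0,"rz":0,"grip":0},{"x":0,"y":0,"z":0,"rx":0,"ry":0,"rz":0,"grip":0}]'
python3 -m creep '[{"x":0,"y":0,"z":0,"rx":0,"ry":0,"rz":-7,"grip":0},{"x":0,"y":0,"z":0,"rx":0,"ry":0,"rz":-7,"grip":0},{"x":0,"y":0,"z":0,"rx":0,"ry":0,"rz":-7,"grip":0},{"x":0,"y":0,"z":0,"rx":0,"ry":0,"rz":-7,"grip":0},{"x":0,"y":0,"z":0,"rx":0,"ry":0,"rz":-7,"grip":0},{"x":0,"y":0,"z":0,"rx":0,"ry":0,"rz":-7,"grip":0},{"x":0,"y":-40,"z":0,"rx":0,"ry":0,"rz":-3.4,"grip":0},{"x":0,"y":-40,"z":0,"rx":0,"ry":0,"rz":0,"grip":0},{"x":0,"y":0,"z":0,"rx":0,"ry":0,"rz":0,"grip":0},{"x":0,"y":0,"z":0,"rx":0,"ry":0,"rz":0,"grip":0}]'
python3 - <<'E'
from h import *
w=snap('wrist','w5'); s=ctrl.get_state(); R=Rn.from_quat(s['tcp_rot']).as_matrix()
p=pix(w,[.499,.0325,.026]).astype(int);print(p,s['eef_pos'])
x0,y0=np.clip(p[0]-70,0,430),p[1]-55
a=cv2.resize(w['color'][y0:y0+110,x0:x0+130],None,fx=4,fy=4,interpolation=cv2.INTER_CUBIC)
sd=snap('scene','s5')
p=pix(sd,[.499,.0325,.026]).astype(int)
b=cv2.resize(sd['color'][p[1]-50:p[1]+60,p[0]-32:p[0]+32],None,fx=4,fy=4,interpolation=cv2.INTER_CUBIC)
print(a.shape,b.shape);cv2.imwrite('pics/c5.png',np.hstack([a,b]))
o=load('s0')
d=cv2.absdiff(o['color'],sd['color']).max(2);print('scale area diff',cv2.findNonZero((d[200:270,170:280]>40).astype(np.uint8)).reshape(-1,2).__len__())
sh,_=cv2.phaseCorrelate(np.float32(cv2.cvtColor(o['color'],6)[200:270,172:276]),np.float32(cv2.cvtColor(sd['color'],6)[200:270,172:276]));print(sh)
E
```

```text
time: 25.88
eef_pos: [0.4969, 0.034, 0.1016]
tcp_rot: [0.375, 0.927, -0.0, -0.0]
contact_force: [0.5, 0.0, -0.4]
opening: 0.132
finger_force: 78.2
time: 26.72
eef_pos: [0.4963, -0.0475, 0.1011]
tcp_rot: [-0.01, 1.0, 0.0, -0.001]
contact_force: [0.5, 0.1, 0.0]
opening: 0.13
finger_force: 78.4
[396 221] [ 0.49614038 -0.04632667  0.10098962]
(440, 520, 3) (440, 256, 3)
scale area diff 532
(-0.5964107433546815, 0.4767489456845979)
```

View pics/c5.png

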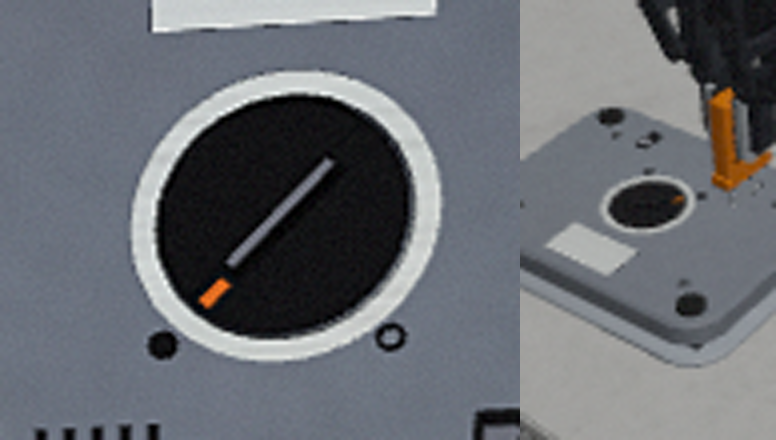

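The orange mark now points at the filled dot (mark (213,292), dot (163,345), centre (285,215)). The cap sits level in its bezel. Next I'll check whether the key shifted in the grip by comparing its pixels in w3 and w5.

```bash
python3 - <<'E'
from h import *
for n in('w3','w4','w5'):
    h=cv2.cvtColor(load(n)['color'],cv2.COLOR_BGR2HSV);m=cv2.inRange(h,(3,180,50),(16,255,255));m[:,:220]=0;m[:,340:]=0;m[:218]=0
    x=cv2.findNonZero(m); print(n,cv2.boundingRect(x),x.mean(0), [ (np.where(m[r])[0].min(),np.where(m[r])[0].max()) for r in(226,240,260,280,300)])
print(rel([.4732,-.2141,.0431]))
E
```

```text
w3 (263, 223, 33, 121) [[278.57003164 284.74633305]] [(np.int64(267), np.int64(290)), (np.int64(266), np.int64(291)), (np.int64(264), np.int64(293)), (np.int64(263), np.int64(294)), (np.int64(264), np.int64(293))]
w4 (263, 223, 33, 121) [[278.58624642 284.66045845]] [(np.int64(267), np.int64(290)), (np.int64(266), np.int64(291)), (np.int64(264), np.int64(293)), (np.int64(263), np.int64(295)), (np.int64(264), np.int64(293))]
w5 (262, 224, 34, 120) [[278.57770075 285.0797227 ]] [(np.int64(267), np.int64(290)), (np.int64(267), np.int64(291)), (np.int64(264), np.int64(293)), (np.int64(263), np.int64(295)), (np.int64(264), np.int64(293))]
(array([  26.8, -168. ,   57.8]), np.float64(91.35))
```

```bash
python3 -m creep '[{"x":3,"y":-20,"z":0,"rx":0,"ry":0,"rz":0,"grip":0},{"x":5,"y":-30,"z":0,"rx":0,"ry":0,"rz":0,"grip":0},{"x":5,"y":-30,"z":0,"rx":0,"ry":0,"rz":0,"grip":0},{"x":5,"y":-30,"z":0,"rx":0,"ry":0,"rz":0,"grip":0},{"x":5,"y":-30,"z":0,"rx":0,"ry":0,"rz":0,"grip":0},{"x":3.8,"y":-20,"z":0,"rx":0,"ry":0,"rz":0,"grip":0},{"x":0,"y":-8,"z":10,"rx":0,"ry":0,"rz":0,"grip":0},{"x":0,"y":0,"z":10,"rx":0,"ry":0,"rz":0,"grip":0},{"x":0,"y":0,"z":0,"rx":0,"ry":0,"rz":0,"grip":0},{"x":0,"y":0,"z":0,"rx":0,"ry":0,"rz":0,"grip":0}]'
python3 -m creep '[{"x":0,"y":0,"z":0,"rx":0,"ry":0,"rz":0,"grip":0},{"x":0,"y":0,"z":0,"rx":0,"ry":0,"rz":0,"grip":0},{"x":0,"y":0,"z":0,"rx":0,"ry":0,"rz":0,"grip":0},{"x":0,"y":0,"z":0,"rx":0,"ry":0,"rz":0,"grip":0},{"x":0,"y":0,"z":0,"rx":0,"ry":0,"rz":0,"grip":0},{"x":0,"y":0,"z":0,"rx":0,"ry":0,"rz":0,"grip":0},{"x":0,"y":0,"z":0,"rx":0,"ry":0,"rz":0,"grip":0},{"x":0,"y":0,"z":0,"rx":0,"ry":0,"rz":0,"grip":0},{"x":0,"y":0,"z":0,"rx":0,"ry":0,"rz":0,"grip":0},{"x":0,"y":0,"z":0,"rx":0,"ry":0,"rz":0,"grip":0}]'
python3 - <<'E'
from h import *
print(rel([.4732,-.2141,.0431]))
E
```

```text
time: 27.65
eef_pos: [0.473, -0.2121, 0.0797]
tcp_rot: [-0.013, 1.0, 0.002, -0.002]
contact_force: [-0.2, 0.1, 0.1]
opening: 0.128
finger_force: 78.4
time: 28.48
eef_pos: [0.4739, -0.2146, 0.0817]
tcp_rot: [-0.012, 1.0, 0.0, -0.0]
contact_force: [1.2, -0.2, 0.2]
opening: 0.131
finger_force: 78.4
(array([ 0.7,  0.6, 38.6]), np.float64(91.38))
```

```bash
python3 -m creep '[{"x":0.6,"y":0.5,"z":5,"rx":0,"ry":0,"rz":0,"grip":0},{"x":0,"y":0,"z":8,"rx":0,"ry":0,"rz":0,"grip":0},{"x":0,"y":0,"z":5,"rx":0,"ry":0,"rz":0,"grip":0},{"x":0,"y":0,"z":2,"rx":0,"ry":0,"rz":0,"grip":0},{"x":0,"y":0,"z":2,"rx":0,"ry":0,"rz":0,"grip":0},{"x":0,"y":0,"z":1,"rx":0,"ry":0,"rz":0,"grip":0},{"x":0,"y":0,"z":1,"rx":0,"ry":0,"rz":0,"grip":0},{"x":0,"y":0,"z":1,"rx":0,"ry":0,"rz":0,"grip":0},{"x":0,"y":0,"z":0,"rx":0,"ry":0,"rz":0,"grip":0},{"x":0,"y":0,"z":0,"rx":0,"ry":0,"rz":0,"grip":0}]'
python3 f.py
```

```text
time: 29.32
eef_pos: [0.4734, -0.2141, 0.0568]
tcp_rot: [-0.012, 1.0, -0.0, 0.0]
contact_force: [-0.0, 0.5, -0.0]
opening: 0.128
finger_force: 78.4
[ 0.3527  0.1008 -0.1241 -0.0161 -0.0166  0.0181  0.4735 -0.2142  0.0569] 91.39
```

It's in the slot and free of force. Next I lower it the last 13.8 mm to home.

```bash
python3 -m creep '[{"x":0,"y":0,"z":3,"rx":0,"ry":0,"rz":0,"grip":0},{"x":0,"y":0,"z":3,"rx":0,"ry":0,"rz":0,"grip":0},{"x":0,"y":0,"z":3,"rx":0,"ry":0,"rz":0,"grip":0},{"x":0,"y":0,"z":2,"rx":0,"ry":0,"rz":0,"grip":0},{"x":0,"y":0,"z":1,"rx":0,"ry":0,"rz":0,"grip":0},{"x":0,"y":0,"z":1,"rx":0,"ry":0,"rz":0,"grip":0},{"x":0,"y":0,"z":0.5,"rx":0,"ry":0,"rz":0,"grip":0},{"x":0,"y":0,"z":0,"rx":0,"ry":0,"rz":0,"grip":0},{"x":0,"y":0,"z":0,"rx":0,"ry":0,"rz":0,"grip":0},{"x":0,"y":0,"z":0,"rx":0,"ry":0,"rz":0,"grip":0}]'
python3 f.py
```

```text
time: 30.3
eef_pos: [0.4735, -0.2142, 0.0433]
tcp_rot: [-0.012, 1.0, -0.0, 0.0]
contact_force: [0.2, -0.1, -0.1]
opening: 0.129
finger_force: 78.4
[ 0.2277 -0.4624 -0.3555  0.0123  0.0301  0.0224  0.4734 -0.2141  0.0433] 91.39
```

```bash
python3 -m creep '[{"x":0,"y":0,"z":0.4,"rx":0,"ry":0,"rz":0,"grip":0},{"x":0,"y":0,"z":0.3,"rx":0,"ry":0,"rz":0,"grip":0},{"x":0,"y":0,"z":0.3,"rx":0,"ry":0,"rz":0,"grip":0},{"x":0,"y":0,"z":0,"rx":0,"ry":0,"rz":0,"grip":0},{"x":0,"y":0,"z":0,"rx":0,"ry":0,"rz":0,"grip":0},{"x":0,"y":0,"z":0,"rx":0,"ry":0,"rz":0,"grip":0},{"x":0,"y":0,"z":0,"rx":0,"ry":0,"rz":0,"grip":0},{"x":0,"y":0,"z":0,"rx":0,"ry":0,"rz":0,"grip":0},{"x":0,"y":0,"z":0,"rx":0,"ry":0,"rz":0,"grip":0},{"x":0,"y":0,"z":0,"rx":0,"ry":0,"rz":0,"grip":0}]'
python3 f.py
```

```text
time: 31.28
eef_pos: [0.4735, -0.2142, 0.043]
tcp_rot: [-0.012, 1.0, 0.0, -0.0]
contact_force: [-2.4, 1.4, 5.3]
opening: 0.129
finger_force: 79.3
[-2.1415  0.6893  5.3892  0.2176  0.3562  0.0583  0.4735 -0.2142  0.043 ] 91.4
```

The shoulder is resting on the block. I open gently, then go up.

```bash
python3 -m creep '[{"x":0,"y":0,"z":0,"rx":0,"ry":0,"rz":0,"grip":0.14},{"x":0,"y":0,"z":0,"rx":0,"ry":0,"rz":0,"grip":0.2},{"x":0,"y":0,"z":0,"rx":0,"ry":0,"rz":0,"grip":0.3},{"x":0,"y":0,"z":0,"rx":0,"ry":0,"rz":0,"grip":0.4},{"x":0,"y":0,"z":0,"rx":0,"ry":0,"rz":0,"grip":0.5},{"x":0,"y":0,"z":0,"rx":0,"ry":0,"rz":0,"grip":0.5},{"x":0,"y":0,"z":0,"rx":0,"ry":0,"rz":0,"grip":0.5},{"x":0,"y":0,"z":-5,"rx":0,"ry":0,"rz":0,"grip":0.5},{"x":0,"y":0,"z":-10,"rx":0,"ry":0,"rz":0,"grip":0.5},{"x":0,"y":0,"z":-15,"rx":0,"ry":0,"rz":0,"grip":0.5}]' 30
python3 -m creep '[{"x":0,"y":0,"z":-20,"rx":0,"ry":0,"rz":0,"grip":0.5},{"x":0,"y":0,"z":-20,"rx":0,"ry":0,"rz":0,"grip":0.5},{"x":0,"y":0,"z":-20,"rx":0,"ry":0,"rz":0,"grip":0.5},{"x":0,"y":0,"z":-20,"rx":0,"ry":0,"rz":0,"grip":0.5},{"x":0,"y":0,"z":-20,"rx":0,"ry":0,"rz":0,"grip":0.5},{"x":0,"y":0,"z":-20,"rx":0,"ry":0,"rz":0,"grip":0.5},{"x":0,"y":0,"z":-10,"rx":0,"ry":0,"rz":0,"grip":0.5},{"x":0,"y":0,"z":0,"rx":0,"ry":0,"rz":0,"grip":0.5},{"x":0,"y":0,"z":0,"rx":0,"ry":0,"rz":0,"grip":0.5},{"x":0,"y":0,"z":0,"rx":0,"ry":0,"rz":0,"grip":0.5}]'
python3 - <<'E'
from h import *
d=snap('side','d9');o=load('d0')
cv2.imwrite('pics/c9.png',np.hstack([cv2.resize(x['color'][195:320,190:340],None,fx=2.6,fy=3.6,interpolation=cv2.INTER_CUBIC) for x in(o,d)]))
g=lambda x:cv2.cvtColor(x['color'],6)[205:262,200:282].astype(np.float32)
print(cv2.phaseCorrelate(g(o),g(d)))
D=cv2.absdiff(o['color'],d['color']).max(2)>50;print([int(D[a:b,c:e].sum()) for a,b,c,e in((180,215,175,208),(225,268,345,385),(178,200,252,280),(260,312,280,332))])
E
```

```text
time: 32.27
eef_pos: [0.4726, -0.2136, 0.072]
tcp_rot: [-0.012, 1.0, 0.001, -0.001]
contact_force: [-0.3, 0.1, 0.1]
opening: 0.503
finger_force: 0.0
time: 33.1
eef_pos: [0.4727, -0.2136, 0.201]
tcp_rot: [-0.012, 1.0, 0.001, -0.001]
contact_force: [0.5, 0.0, -0.8]
opening: 0.501
finger_force: 0.0
((-0.31891641753416167, 0.18868201746834856), 1.037426258722941)
[0, 0, 7, 9]
```

View pics/c9.png

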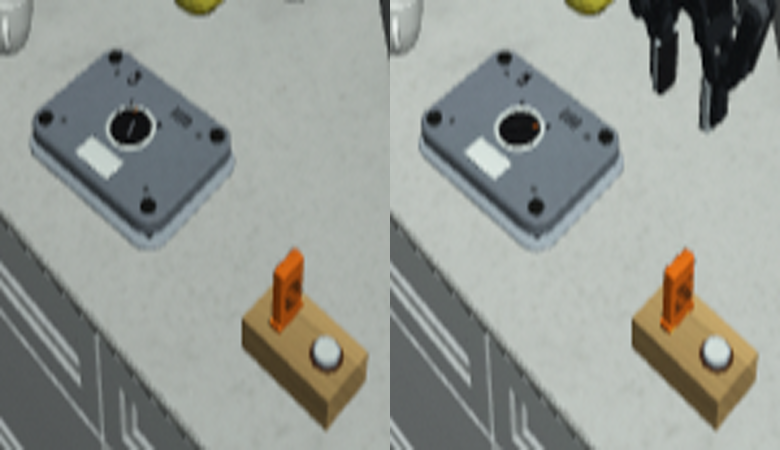

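The before and after crops match: the key is home in the block, the scale hasn't visibly moved, the cap is turned and flush, and the cup, jug and lemon are unchanged.

```bash
python3 -c "
from plant import sign_off; print(sign_off())"
```

```text
the job is handed in; nothing more can be done
None
```

I've handed the job in at about 33 s: the cap is turned to its stop and sits flush with its mark at the filled dot, the key is fully home in the block, and pressing took about 13 N; the scale, cup, jug and lemon show no visible shift in the pictures.

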